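# Slide the relief board under the hand-rest bridge

## Task

Push the little plywood leaf-relief board along the table, leaf tip first, under the low wooden hand-rest bridge until its front edge is fully home and square against the wooden stop strip behind the bridge. Only push it with the fingertips or the outside of the fingers: keep it flat on the table, never tip or lift it, and leave the bridge and everything else on the table where they stand. Finish with the hand clear of everything.

Things in the scene. Friction and masses are not known exactly. Their poses are not given: they have to be found in the camera images.
- board: Loose plywood board with a dark leaf relief, 0.2 kg, 130 (own x) by 90 mm (y), on two 12 mm wide, 8 mm high battens along y at x = +25 and -25 mm: pressing on an overhanging end tips it. Plywood 8 to 16 mm above the table, relief up to 19 mm. Origin: centre of its underside, on the table. +x: leaf tip, first within 0.3 rad of the stop's; it starts up to 55 mm off its line, away from the robot.
- board_front (a point): Middle of the board's front edge (leaf-tip end), at x = +65 mm of the board and 12 mm above the table; axes as the board's.
- board_rear (a point): Middle of the board's rear edge, the one to push, at x = -65 mm of the board and 12 mm above the table; axes as the board's.
- bridge: Loose wooden bridge, 0.45 kg, standing between board and stop. Beam 40 (own x) by 176 mm (y), underside 24 mm and top 38 mm above the table; a leg 40 x 18 mm under each end. The opening is 140 mm wide (y -70 to +70 mm). Origin on the table, midway between the legs, about 70 mm in front of the stop's face; +x leads through it to the stop (within 0.05 rad of the stop's +x).
- stop: Plain wooden strip fixed to the table, 26 (own x) by 170 mm (y), 22 mm high. Origin on the table at the middle of the face that the board must meet, the plane x = 0; the strip lies on its +x side, so the board is pushed home along +x, roughly to the robot's left (world +y, within 0.15 rad). With the board home its rear 30 to 50 mm still stick out in front of the beam.
- jar: Bystander: glass screw-top jar, 68 mm across, 85 mm high, behind the stop. Origin at the centre of its underside.
- paint_bottle: Bystander: paint bottle, 40 mm across, 110 mm high, beside the bridge on the side away from the robot. Origin at the centre of its underside.
- tape: Bystander: roll of paper tape lying flat, 64 mm across, 20 mm high, on the robot's side of the bridge. Origin at the centre of its underside.
- pot: Bystander: small paint pot, 36 mm across, 32 mm high, on the far side in front of the bridge. Origin at the centre of its underside.
- brush: Bystander: paintbrush lying on the table, 190 mm long, beyond the stop on the robot's side. Origin near its middle, on the table; it lies along its own x.
- eraser: Bystander: white eraser block 50 x 22 x 13 mm, on the robot's side in front of the bridge. Origin at the centre of its underside.
- tub: Bystander: open clear plastic tub, 100 mm across, 95 mm high, beyond the stop on the far side. Origin at the centre of its underside.
Not all that is in view belongs to the job. Leave any red look-alike of the board alone.

How it is judged:
By the outcome, as a careful person would: the job done as asked, in the order asked, and still so for the second after the job is handed in, with the robot touching nothing.
It also fails if it takes over 48 s, if anything falls off the work surface, if the arm or the gripper's body presses on something with over 40 N, if the wrist force passes 120 N, or if a joint passes its speed limit or range.

## Robot

A 6-joint arm with a two-finger parallel gripper is mounted at the origin on the work surface. World frame = base frame: x ahead of the robot, y to its left, z up, the work surface at z = 0. Lengths are in m, angles in rad, forces in N, time in s.
With the tool pointing down it reaches from about 0.375 to 0.9 m from the base axis. Payload 3.1 kg.
Tool frame: the origin (TCP) lies at the centre of the arm's flange, where the gripper is bolted on; the fingertips stand 173 mm ahead of it and the grasp point (between the pads) lies 155 mm ahead of it (tip_extent is the distance from the TCP to the fingertips, in m); z points along the fingers, y is the direction in which the jaws open and shut (so a half turn about z gives the same grasp; the last joint's range is limited). The gripper opens to 85 mm and grips with 20 to 120 N. Pads are 22 mm wide; open, the fingers measure 114 mm over their backs; the gripper's body (76 mm by 85 mm) begins 54 mm behind the grasp point. The pads swing forward as they close: fully open they stand 13 mm farther back than shut.
Start: joints at [-1.288, 0.527, 1.433, -0, 1.181, -0.178], TCP at [0.278, -0.559, 0.405] pointing down, gripper open.
Joint ranges: [-3.08, 3.08], [-0.75, 2.2], [0.22, 2.44], [-1.43, 4.57], [0, 2.65], [-2.85, 2.85]. Speed limits (rad/s): [2.79, 2.79, 3.14, 3.14, 3.14, 3.14].

## Interface

Orientations are given as a unit quaternion [x, y, z, w].
In Python, from station import sense, snapshot, sign_off, tip_extent gives the robot as it stands. The module is installed in compiled form; this text tells all that it offers.
- The arm moves only by the tool servo_tool, never from a script. Its argument "rows" is a list of rows, each a list of 3 entries, a list of its own where there are three numbers: the shift along the tool's x, y, z in mm, then the turn about the tool's z in degrees, then the opening, from -1 (shut) to 1 (fully open), so that 0 is half open. A call has 1 to 8 rows; each row is the pose to reach, as a shift and turn from the pose measured when the call began, along the tool's axes at that moment; what a row does not reach only later rows make up. A row lasts 1/10 s, in which the tool goes at most 50 mm and 8.59 degrees, less where a joint would pass 70% of its speed; a pose out of reach is approached as far as the arm can. A call with a gripper value outside its range is refused whole. The fingers move at their own pace and stop on an object; "force" is the grip in N (left out, the last holds). Time passes only in rows, so rows that repeat a pose let the fingers close. It gives the time, the measured TCP pose, the force and the opening at its end, in the units of the state.
- sense(): the state, without advancing time (a new reading comes with each control period).
- snapshot(name): name is "scene" or "side" or "wrist"; returns a dict with "image" (400x640x3 uint8, blue, green, red), "z_map" (400x640 float32, m along the optical axis (not along the pixel's ray), 0 where there is no reading), "vertical_fov" (degrees; the focal length in pixels is half the picture's height over the tangent of half this angle, whatever the lens; pixels are square), "cx", "cy" (the principal point, pixels), "cam_to_world" (4x4, takes a point from camera to world coordinates). Camera axes: x right, y down, z forward; pixel columns grow to the right and rows downward; lengths in m; the calibration is good to about 2 mm. A picture is of the moment at which its call begins.
- sign_off(): hands the job in, once; it reports no verdict.
The state is a dict: "t": time; "q": joint angles; "qd": joint speeds; "tau": joint torques, N m; "tcp_pos": TCP position; "tool_rot": TCP orientation; "force": force on the tool from outside, world axes, zero at the start; "ft_torque": the same for the moment, N m; "finger_gap": opening from 0.0 (shut) to 1.0 (fully open).
Only numpy, scipy, OpenCV 4.12 (cv2) and the standard library are available. Lean on these libraries where they do the work, as an engineer would, in place of code of your own. Each camera call takes 0.05 s, during which the arm holds its last target. There are 200 camera calls.

## Working session

There is one attempt and no reset: what is moved stays moved. The work goes in short steps, Python scripts to look and compute and a tool call to move; the robot and the scene stay as the last step left them, time stands still between calls to the robot, and variables do not carry over. Pictures are saved under pics/ and viewed, about 8 in all and at most 12, crops included, and the job is handed in when it is done.

Besides the shell and the picture viewer there is one more tool, called as name(argument=value, ...) on one line, values as JSON. servo_tool: Moves the arm, as the interface text tells. Its arguments: {"type":"object","properties":{"rows":{"type":"array"},"force":{"type":"number"}},"required":["rows"]}

```bash
mkdir -p pics
cat > h.py <<'E'
import numpy as np, cv2
from station import sense, snapshot, sign_off, tip_extent
def cam(s):
    f=200/np.tan(np.radians(s["vertical_fov"])/2); return f,s["cx"],s["cy"],np.array(s["cam_to_world"])
def ray(s,u,v,z):
    f,cx,cy,T=cam(s); d=T[:3,:3]@np.array([(u-cx)/f,(v-cy)/f,1]); o=T[:3,3]
    return o+d*(z-o[2])/d[2]
def cloud(s):
    f,cx,cy,T=cam(s); Z=s["z_map"]; v,u=np.mgrid[:400,:640]
    P=np.stack([(u-cx)/f*Z,(v-cy)/f*Z,Z],-1)@T[:3,:3].T+T[:3,3]; P[Z==0]=np.nan; return P
def proj(s,p):
    f,cx,cy,T=cam(s); c=T[:3,:3].T@(np.array(p)-T[:3,3]); return f*c[0]/c[2]+cx,f*c[1]/c[2]+cy
def save(name,s): np.savez(name,**s)
def load(name): 
    d=np.load(name); return {k:d[k] for k in d.files}
E
python3 - <<'E'
from h import *
for n in("scene","side"):
    s=snapshot(n); save(n+"0.npz",s); cv2.imwrite(f"pics/{n}0.png",s["image"]); print(n,s["vertical_fov"],s["cx"],s["cy"],np.round(s["cam_to_world"],3).tolist())
print(sense(),tip_extent)
E
```

```text
scene 53.08484069590985 313.4652242591718 195.480711929029 [[-0.601, 0.574, -0.556, 1.034], [0.799, 0.43, -0.42, 0.343], [-0.002, -0.697, -0.717, 0.673], [0.0, 0.0, 0.0, 1.0]]
side 49.74174430647223 318.96074011119083 200.4265394767838 [[-0.985, -0.101, 0.137, 0.405], [-0.17, 0.586, -0.792, 0.955], [0.0, -0.804, -0.595, 0.757], [0.0, 0.0, 0.0, 1.0]]
{'t': 0.1, 'q': array([-1.28750666e+00,  5.28419098e-01,  1.43380817e+00,  1.32131837e-05,
        1.18141145e+00, -1.78487973e-01]), 'qd': array([-0.00074691, -0.00332489, -0.00199795, -0.0005317 , -0.00124156,
        0.00029593]), 'tau': array([ 4.25484095e-04, -4.43304312e+01, -1.78586662e+01, -1.83178704e-04,
        3.87972454e-03, -1.05037165e-05]), 'tcp_pos': array([ 0.27840711, -0.55921228,  0.40379211]), 'tool_rot': array([ 9.73463445e-01,  2.28840281e-01, -4.74823217e-05, -1.02195145e-03]), 'force': array([0.29388732, 0.41123553, 0.57378298]), 'ft_torque': array([-0.03092869,  0.06481146,  0.03303387]), 'finger_gap': 1.0013469557378827} 0.1734
```

View pics/scene0.png

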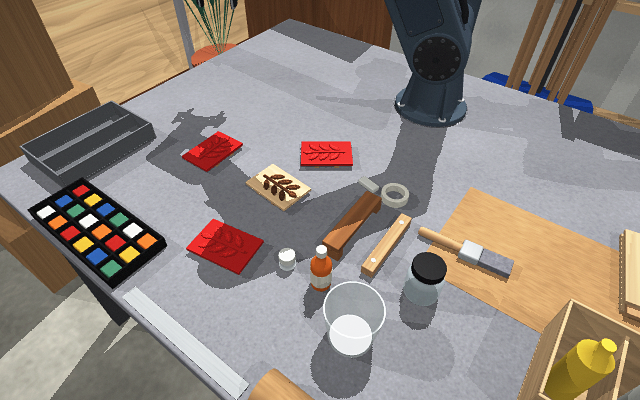

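View pics/side0.png

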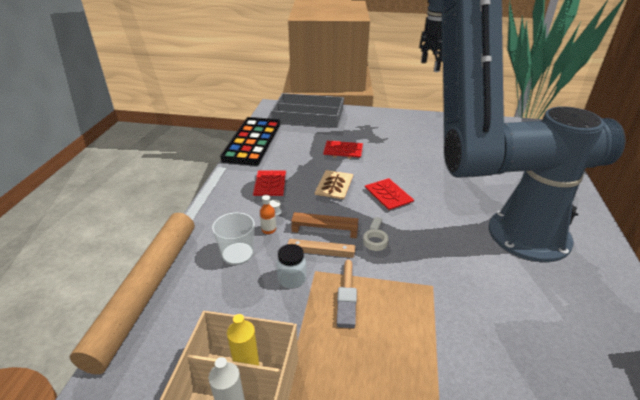

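Scene view: the plywood board with the dark leaf is at (279,187). The red look-alikes are at (212,150), (326,153) and (225,246), and I'll leave them alone because only the tan one is plywood. The bridge is at (352,222), the stop at (387,245), the pot at (287,259), the bottle at (320,268), the tape at (395,195) and the eraser at (368,186).

```bash
cat > m.py <<'E'
from h import *
def rect(s,seed,zr,xyr=0.13,rng=None):
    """min-area rect of cloud points near seed with height in zr"""
    P=cloud(s); d=np.hypot(P[...,0]-seed[0],P[...,1]-seed[1])
    m=(d<xyr)&(P[...,2]>zr[0])&(P[...,2]<zr[1]); m=m.astype(np.uint8)
    n,l,st,c=cv2.connectedComponentsWithStats(m,connectivity=8)
    u,v=proj(s,seed); i=1+np.argmin([np.min(np.hypot(*(np.argwhere(l==k)-[v,u]).T)) if st[k,4]>30 else 1e9 for k in range(1,n)])
    Q=P[l==i]; r=cv2.minAreaRect((Q[:,:2]*1000).astype(np.float32)); return r,Q
E
python3 - <<'E'
from m import *
for n in("scene","side"):
    s=load(n+"0.npz"); print(n)
    P=cloud(s)
    if n=="scene": S=dict(board=(279,187,.016),bridge=(352,222,.038),stop=(387,245,.022),tape=(383,195,.02),pot=(287,255,.032),eraser=(368,186,.013),jar=(429,262,.085),bottle=(321,250,.11))
    else: S=dict(board=(335,185,.016),bridge=(325,218,.038),stop=(322,248,.022),tape=(376,243,.02),eraser=(375,224,.013),jar=(291,255,.085),bottle=(267,202,.11),pot=(276,207,.032))
    for k,(u,v,z) in S.items():
        p=ray(s,u,v,z); zr=(max(z-.006,.008),z+.006)
        try:
            r,Q=rect(s,p,zr); print(k,"ray",p.round(3),"rect c",np.round(r[0],1),"size",np.round(r[1],1),"ang",round(r[2],1),"z",np.median(Q[:,2]).round(4),len(Q))
        except Exception as e: print(k,p,e)
    # board by colour: saturated tan
    im=s["image"]; u,v,_=S["board"]
    c=im[v-35:v+35,u-45:u+45]
    cv2.imwrite(f"pics/b_{n}.png",cv2.resize(im[v-40:v+110,u-60:u+160],None,fx=3.6,fy=3.6,interpolation=cv2.INTER_CUBIC))
E
```

```text
scene
board ray [ 0.55  -0.124  0.016] rect c [ 546.9 -131.3] size [132.1  92.8] ang 84.6 z 0.0164 1566
bridge ray [0.555 0.081 0.038] rect c [544.2  76.3] size [177.2  40.6] ang 1.4 z 0.0377 1264
stop ray [0.552 0.164 0.022] rect c [539.9 158.8] size [171.3  27.4] ang 1.2 z 0.0215 887
tape ray [0.431 0.086 0.02 ] rect c [407.  103.1] size [61.3 62. ] ang 11.5 z 0.0189 287
pot ray [0.697 0.023 0.032] rect c [696.  21.] size [33.3 31.1] ang 7.7 z 0.0317 206
eraser ray [0.42  0.04  0.013] rect c [409.2  34.4] size [50.3 22.9] ang 75.2 z 0.0122 148
jar ray [0.587 0.259 0.085] rect c [592.7 263. ] size [58.6 59.1] ang 42.6 z 0.0845 807
bottle ray [0.695 0.102 0.11 ] rect c [692.7 100.9] size [20.  17.4] ang 36.4 z 0.1095 100
side
board ray [ 0.54  -0.117  0.016] rect c [ 546.5 -131.2] size [137.  91.] ang 84.3 z 0.0146 738
bridge ray [0.541 0.073 0.038] rect c [542.4  77.8] size [175.3  43.7] ang 1.3 z 0.0362 691
stop ray [0.532 0.172 0.022] rect c [538.6 159.7] size [169.1  30.7] ang 1.4 z 0.0202 493
tape ray [0.401 0.128 0.02 ] rect c [404.7 103.4] size [62.4 63.1] ang 44.0 z 0.0178 200
eraser ray [0.408 0.044 0.013] rect c [400.   73.8] size [125.5  62.2] ang 81.6 z 0.0138 329
jar ray [0.586 0.273 0.085] rect c [591.3 263.7] size [58.1 58. ] ang 53.9 z 0.0834 402
bottle ray [0.681 0.123 0.11 ] rect c [690.  100.7] size [20.8 16.6] ang 74.9 z 0.1079 33
pot ray [0.683 0.041 0.032] rect c [694.5  19.7] size [26.2 35.5] ang 42.6 z 0.0302 64
```

View pics/b_scene.png

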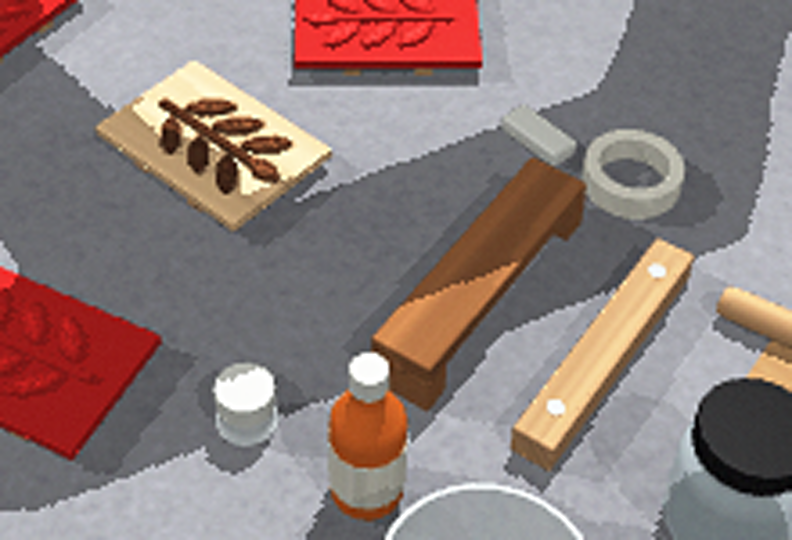

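Everything agrees with the given sizes, and the crop confirms the board: tan plywood, dark leaf, tip toward the bridge. Next I'll work out the approach and how much room the red boards leave.

```bash
cat > g.py <<'E'
from h import *
from scipy.spatial.transform import Rotation as R
def shift(x,y,z,yaw):
    """tool-frame shift (mm) and turn (deg) to TCP x,y,z (mm) with tool x heading yaw deg"""
    s=sense(); Rm=R.from_quat(s["tool_rot"]).as_matrix()
    d=Rm.T@(np.array([x,y,z])-s["tcp_pos"]*1000); y0=np.degrees(np.arctan2(Rm[1,0],Rm[0,0]))
    print("t",s["t"],"pos",(s["tcp_pos"]*1000).round(1),"yaw",y0.round(2),"tilt z",Rm[:,2].round(4),"F",s["force"].round(1),"gap",round(s["finger_gap"],2))
    print("shift",d.round(1),"turn",round(-((yaw-y0+180)%360-180),2))
E
python3 - <<'E'
from g import *
shift(537.5,-235,300,84.6)
s=load("scene0.npz"); P=cloud(s); im=s["image"].astype(int)
red=((im[...,2]-im[...,1]>90)&(im[...,2]-im[...,0]>90)).astype(np.uint8)
n,l,st,c=cv2.connectedComponentsWithStats(red)
for k in range(1,n):
    if st[k,4]>300:
        Q=P[l==k]; print(c[k].round(),np.nanmin(Q,0).round(3),np.nanmax(Q,0).round(3))
E
```

```text
t 0.1 pos [ 278.4 -559.2  403.8] yaw 26.46 tilt z [-6.e-04  2.e-03 -1.e+00] F [0.3 0.4 0.6] gap 1.0
shift [ 376.4 -174.6  104.3] turn -58.14
[212. 151.] [ 0.467 -0.419 -0.002] [ 0.614 -0.305  0.022]
[326. 153.] [ 0.307 -0.2   -0.003] [ 0.455 -0.033  0.023]
[225. 245.] [ 0.689 -0.188 -0.003] [ 0.799 -0.034  0.023]
```

servo_tool(rows=[[[47,-22,10],-7,0],[[94,-44,20],-14.5,0],[[141,-66,30],-22,0],[[188,-87,45],-29,0],[[235,-109,60],-36,0],[[282,-131,75],-43.5,0],[[329,-153,90],-51,0],[[376,-175,104],-58.1,0]])

```text
t: 0.9
tcp_pos: [0.5209, -0.2545, 0.3069]
tool_rot: [0.738, 0.675, 0.0, -0.001]
force: [-0.2, 0.5, -0.3]
finger_gap: 0.504
```

```bash
python3 -c "
from g import *
shift(537.5,-235,200,84.6)"
```

```text
t 0.9 pos [ 520.9 -254.5  306.9] yaw 84.84 tilt z [-0.0012  0.0023 -1.    ] F [-0.2  0.5 -0.3] gap 0.5
shift [ 20.6  15.  106.9] turn 0.24
```

servo_tool(rows=[[[20.6,15,15],0.2,0],[[20.6,15,40],0.2,0],[[20.6,15,70],0.2,0],[[20.6,15,100],0.2,0],[[20.6,15,107],0.2,0],[[20.6,15,107],0.2,0],[[20.6,15,107],0.2,0]])

```text
t: 1.6
tcp_pos: [0.5379, -0.2355, 0.2008]
tool_rot: [0.739, 0.673, 0.001, -0.0]
force: [0.6, 0.5, -0.4]
finger_gap: 0.499
```

```bash
python3 -c "
from g import *
shift(537.5,-235,178,84.6)
for n in ('scene','wrist'):
    s=snapshot(n); save(n+'1.npz',s)
    print(proj(s,sense()['tcp_pos']-[0,0,.17]))
    cv2.imwrite('pics/%s1.png'%n,s['image'])
a=cv2.resize(load('scene1.npz')['image'][90:250,150:406],None,fx=2.5,fy=2.5)
cv2.imwrite('pics/w1.png',a)
P=cloud(load('scene1.npz')); t=sense()['tcp_pos']
d=np.hypot(P[...,0]-t[0],P[...,1]-t[1]); m=(d<.055)&(P[...,2]>.012)&(P[...,2]<.08)
Q=P[m]
for z in np.arange(.012,.06,.004):
    q=Q[(Q[:,2]>=z)&(Q[:,2]<z+.004)]
    if len(q)>3: print(z.round(3),len(q),q.min(0).round(3),q.max(0).round(3))
"
```

```text
t 1.6 pos [ 537.9 -235.5  200.8] yaw 84.63 tilt z [ 1.0e-04  1.4e-03 -1.0e+00] F [ 0.6  0.5 -0.4] gap 0.5
shift [ 0.4 -0.5 22.8] turn 0.03
(np.float64(246.95503561943679), np.float64(160.438856817672))
(np.float64(319.0014115941145), np.float64(260.74780502856004))
0.012 34 [ 0.504 -0.199  0.013] [ 0.57  -0.183  0.016]
0.016 55 [ 0.511 -0.196  0.016] [ 0.575 -0.181  0.019]
0.028 4 [ 0.518 -0.238  0.029] [ 0.519 -0.227  0.031]
0.032 15 [ 0.512 -0.24   0.032] [ 0.569 -0.219  0.036]
0.036 18 [ 0.509 -0.241  0.036] [ 0.573 -0.221  0.04 ]
0.04 23 [ 0.508 -0.247  0.04 ] [ 0.575 -0.221  0.044]
0.044 26 [ 0.506 -0.244  0.044] [ 0.575 -0.221  0.048]
0.048 17 [ 0.507 -0.243  0.048] [ 0.575 -0.222  0.052]
0.052 27 [ 0.507 -0.241  0.052] [ 0.575 -0.221  0.056]
0.056 26 [ 0.505 -0.244  0.056] [ 0.576 -0.22   0.06 ]
```

View pics/w1.png

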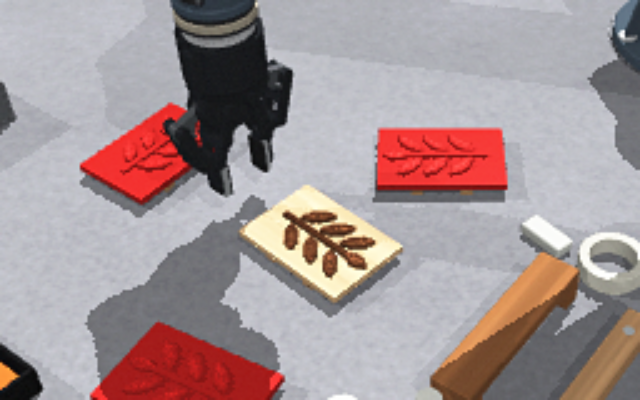

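servo_tool(rows=[[[0,-0.5,12],0,0],[[0,-0.5,20],0,0],[[0,-0.5,23.5],0,0],[[0,-0.5,23.5],0,0],[[8,-0.5,23.5],0,0],[[16,-0.5,23.5],0,0],[[20,-0.5,23.5],0,0],[[20,-0.5,23.5],0,0]])

```text
t: 2.5
tcp_pos: [0.5395, -0.2145, 0.1781]
tool_rot: [0.739, 0.674, 0.001, 0.0]
force: [1.0, -0.3, 0.6]
finger_gap: 0.496
```

```bash
python3 -c "
from g import *
shift(541,-150,177,87)
shift(543.4,-40,177,91.2)
"
```

```text
t 2.5 pos [ 539.5 -214.5  178.1] yaw 84.71 tilt z [ 1.1e-03  8.0e-04 -1.0e+00] F [ 1.  -0.3  0.6] gap 0.5
shift [64.3 -4.5  1.2] turn -2.29
t 2.5 pos [ 539.5 -214.5  178.1] yaw 84.71 tilt z [ 1.1e-03  8.0e-04 -1.0e+00] F [ 1.  -0.3  0.6] gap 0.5
shift [174.1 -12.2   1.3] turn -6.49
```

servo_tool(rows=[[[6,0,1],0,0],[[12,-1,1],0,0],[[20,-1.5,1],-0.4,0],[[29,-2,1],-0.8,0],[[38,-2.5,1],-1.2,0],[[47,-3,1],-1.6,0],[[56,-4,1],-2,0],[[64,-4.5,1],-2.3,0]])

```text
t: 3.3
tcp_pos: [0.5409, -0.1494, 0.1772]
tool_rot: [0.725, 0.689, 0.001, 0.0]
force: [0.5, -1.7, 0.9]
finger_gap: 0.499
```

```bash
cat > st.py <<'E'
from m import *; from g import *
def status(tag,n="scene"):
    s=snapshot(n); save(f"{n}{tag}.npz",s); im=s["image"]; P=cloud(s)
    print("t",sense()["t"],"F",sense()["force"].round(1),"tcp",(sense()["tcp_pos"]*1000).round(1))
    t=sense()["tcp_pos"]; Rm=R.from_quat(sense()["tool_rot"]).as_matrix()
    c=t+Rm[:,0]*.076
    for k,p,zr in(("board",[c[0],c[1],.016],(.010,.021)),("bridge",[.5435,.077,.038],(.032,.044)),("stop",[.54,.159,.022],(.014,.027))):
        r,Q=rect(s,p,zr,.12 if k!="board" else .085); print(k,np.round(r[0],1),np.round(r[1],1),round(r[2],1),len(Q))
    return s
E
python3 -c "
from st import *
s=status('2'); shift(543.4,-80,177,91.2)"
```

```text
t 3.35 F [-0.   0.4 -0.1] tcp [ 540.6 -148.2  177.2]
board [543.4 -80.6] [149.   91.9] 87.3 1715
bridge [543.9  76.7] [175.9  41.1] 0.8 1271
stop [540.3 159.1] [172.  27.] 1.3 908
t 3.35 pos [ 540.6 -148.2  177.2] yaw 87.1 tilt z [-2.e-04  2.e-03 -1.e+00] F [-0.   0.4 -0.1] gap 0.5
shift [68.3 -0.7  0.3] turn -4.1
```

servo_tool(rows=[[[9,0,0],-0.5,0],[[18,0,0],-1,0],[[27,-0.3,0],-1.6,0],[[36,-0.3,0],-2.2,0],[[45,-0.5,0],-2.8,0],[[54,-0.7,0],-3.4,0],[[62,-0.7,0],-3.8,0],[[68,-0.7,0],-4.1,0]])

```text
t: 4.15
tcp_pos: [0.5433, -0.0794, 0.1772]
tool_rot: [0.699, 0.715, 0.001, -0.001]
force: [-0.8, -0.0, -0.5]
finger_gap: 0.496
```

```bash
python3 -c "
from st import *
s=status('3'); shift(543.4,-8,177,91.2)
cv2.imwrite('pics/s3.png',cv2.resize(s['image'][130:290,230:486],None,fx=3,fy=3))"
```

```text
t 4.2 F [-0.8  0.1 -0.9] tcp [543.2 -78.8 177.2]
board [539.9 -18.4] [ 94.  132.2] 0.7 1606
bridge [543.8  76.3] [177.3  41. ] 1.6 1268
stop [539.9 159. ] [173.2  26.8] 1.3 907
t 4.2 pos [543.2 -78.8 177.2] yaw 91.28 tilt z [-0.001   0.0026 -1.    ] F [-0.8  0.1 -0.9] gap 0.5
shift [70.7  1.8  0.4] turn 0.08
```

View pics/s3.png

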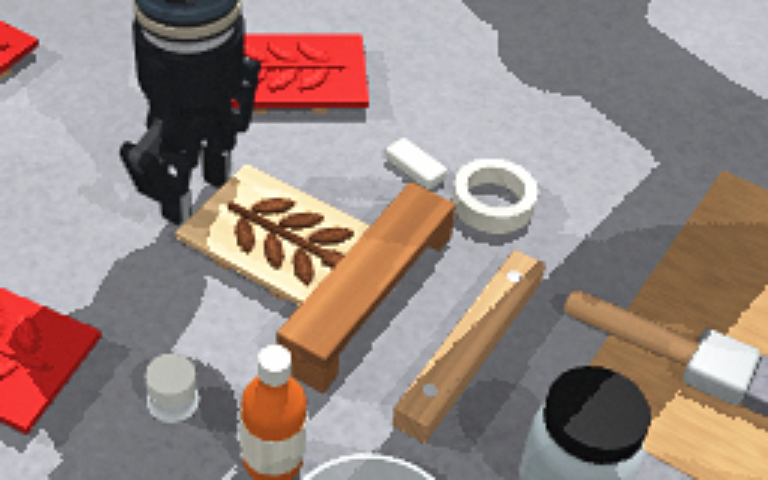

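The board is entering the opening straight and centred, and the fingers are still square on its rear edge. I'll keep pushing.

servo_tool(rows=[[[9,0,0],0,0],[[18,0,0],0,0],[[27,0,0],0,0],[[36,0,0],0,0],[[45,0,0],0,0],[[54,0,0],0,0],[[62,0,0],0,0],[[68,0,0],0,0]])

```text
t: 5.0
tcp_pos: [0.5416, -0.0099, 0.1774]
tool_rot: [0.699, 0.715, 0.001, -0.001]
force: [-0.7, -1.0, -0.6]
finger_gap: 0.501
```

```bash
python3 -c "
from st import *
s=status('4'); shift(543.4,5,177,91.3)
P=cloud(s);q=P[(np.abs(P[...,0]-.54)<.04)&(P[...,1]>.098)&(P[...,1]<.15)&(P[...,2]>.010)&(P[...,2]<.0185)]
print(len(q),q[:,1].min().round(3),np.percentile(q[:,1],[5,50,95]).round(3))"
```

```text
t 5.05 F [ 0.1  0.1 -0.1] tcp [541.4  -9.3 177.4]
board [540.  17.] [93.2 63.5] 2.2 690
bridge [543.6  76.4] [177.6  40.9] 1.1 1276
stop [539.9 159.1] [171.9  27. ] 1.4 912
t 5.05 pos [541.4  -9.3 177.4] yaw 91.33 tilt z [-0.0015  0.0031 -1.    ] F [ 0.1  0.1 -0.1] gap 0.5
shift [14.2  2.3  0.4] turn 0.03
436 0.098 [0.1   0.118 0.132]
```

servo_tool(rows=[[[3,0,0],0,0],[[6,0,0],0,0],[[8,0,0],0,0],[[10,0,0],0,0],[[11,0,0],0,0],[[12,0,0],0,0],[[12.5,0,0],0,0],[[13,0,0],0,0]])

```text
t: 5.85
tcp_pos: [0.5411, 0.0036, 0.1774]
tool_rot: [0.699, 0.715, 0.001, -0.002]
force: [0.2, -1.9, -0.3]
finger_gap: 0.504
```

servo_tool(rows=[[[0.5,0,0],0,0],[[1,0,0],0,0],[[1.5,0,0],0,0],[[1.5,0,0],0,0]])

```text
t: 6.25
tcp_pos: [0.5411, 0.0043, 0.1775]
tool_rot: [0.699, 0.715, 0.0, -0.001]
force: [-0.9, -6.1, -0.6]
finger_gap: 0.495
```

servo_tool(rows=[[[1,0,0],0,0],[[2,0,0],0,0],[[2.5,0,0],0,0],[[2.5,0,0],0,0],[[2.5,0,0],0,0]])

```text
t: 6.75
tcp_pos: [0.5412, 0.0049, 0.1775]
tool_rot: [0.698, 0.716, -0.001, -0.0]
force: [-1.0, -11.4, -0.5]
finger_gap: 0.501
```

```bash
python3 -c "
from st import *
s=status('5'); shift(543.4,5,177,91.3); print(sense()['ft_torque'].round(2))
for n,s in(('scene',s),('side',snapshot('side'))):
    x0,y0=[int(v) for v in proj(s,[.542,.12,.016])]
    cv2.imwrite('pics/%s5.png'%n,cv2.resize(s['image'][y0-40:y0+40,x0-65:x0+65],None,fx=6,fy=6,interpolation=cv2.INTER_CUBIC))
a=[cv2.imread('pics/%s5.png'%n)for n in('scene','side')]
cv2.imwrite('pics/c5.png',cv2.resize(np.vstack(a),None,fx=.62,fy=.62))"
```

```text
t 6.8 F [ -2.  -11.2   0.4] tcp [541.2   4.9 177.5]
board [541.5 125.4] [67.7 97.7] 89.8 898
bridge [543.6  76.3] [177.5  40.8] 1.4 1269
stop [540.9 132.3] [173.   80.2] 1.1 1702
t 6.8 pos [541.2   4.9 177.5] yaw 91.41 tilt z [-1.5e-03 -9.0e-04 -1.0e+00] F [ -2.  -11.2   0.4] gap 0.5
shift [0.  2.2 0.5] turn 0.11
[-1.89  0.3  -0.04]
```

View pics/c5.png

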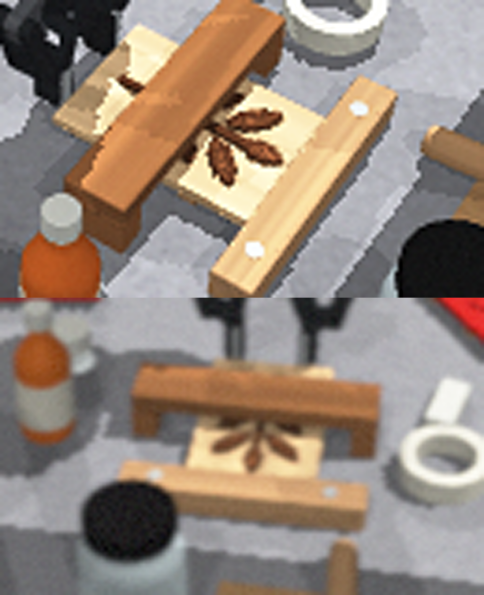

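The front edge is flush along the stop in both views. Wrist force is 11 N with almost no twist about z, so the board is square. Next I'll back off straight, then lift clear.

servo_tool(rows=[[[-2,0,0],0,0],[[-6,0,0],0,0],[[-14,0,0],0,0],[[-24,0,0],0,0],[[-34,0,0],0,0],[[-40,0,-20],0,0],[[-45,0,-60],0,0],[[-50,0,-100],0,0]])

```text
t: 7.65
tcp_pos: [0.5423, -0.0459, 0.2779]
tool_rot: [0.699, 0.715, -0.001, -0.001]
force: [0.6, -0.1, -0.5]
finger_gap: 0.499
```

servo_tool(rows=[[[-40,0,-30],0,0],[[-80,0,-60],0,0],[[-120,0,-90],0,0],[[-150,0,-100],0,0],[[-150,0,-100],0,0],[[-150,0,-100],0,0],[[-150,0,-100],0,0]])

```text
t: 8.35
tcp_pos: [0.5455, -0.1952, 0.3769]
tool_rot: [0.699, 0.716, -0.002, -0.003]
force: [-0.3, -0.1, -0.4]
finger_gap: 0.499
```

```bash
python3 -c "
from m import *
st=sense(); print(st['t'],st['tcp_pos'].round(3),st['force'].round(1),np.abs(st['qd']).max())
f=snapshot('scene'); P=cloud(f)
for k,p,zr in(('bridge',[.5435,.077,.038],(.032,.044)),('tape',[.407,.103,.02],(.014,.026)),('eraser',[.409,.034,.013],(.008,.019)),('pot',[.696,.021,.032],(.026,.038))):
    r,Q=rect(f,p,zr); print(k,np.round(r[0],1),np.round(r[1],1),round(r[2],1))
B=P[(np.abs(P[...,0]-.542)<.07)&(P[...,2]>.010)&(P[...,2]<.0195)&(P[...,1]>.0)&(P[...,1]<.052)]
print('rear edge y min',B[:,1].min(),'x',B[:,0].min(),B[:,0].max(), 'z med',np.median(B[:,2]))
for a in (.51,.53,.55,.57):
    b=B[np.abs(B[:,0]-a)<.006]; print(a,b[:,1].min().round(4),end=' ')
    c=P[(np.abs(P[...,0]-a)<.006)&(P[...,1]>.1)&(P[...,1]<.16)]; g=c[(c[:,2]<.007)]; print('floor pts before stop',len(g))
cv2.imwrite('pics/f.png',cv2.resize(f['image'][160:290,270:430],None,fx=4.5,fy=4.5,interpolation=cv2.INTER_CUBIC))"
```

```text
8.35 [ 0.546 -0.195  0.377] [-0.3 -0.1 -0.4] 0.01721703583379691
bridge [544.3  76.1] [176.6  41. ] 1.4
tape [406.5 102.8] [64.2 62.1] 18.2
eraser [409.9  34.2] [49.7 23.8] 76.2
pot [697.2  20.7] [32.3 31.7] 43.4
rear edge y min 0.015340862123216337 x 0.49485284193365975 0.586769341955269 z med 0.015723978797450244
0.51 0.0153 floor pts before stop 0
0.53 0.0167 floor pts before stop 0
0.55 0.0168 floor pts before stop 0
0.57 0.0173 floor pts before stop 0
```

View pics/f.png

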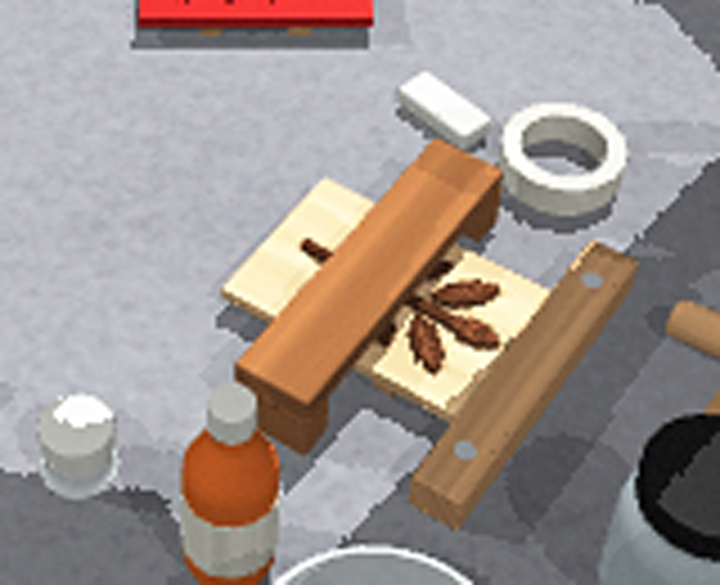

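The board is flush on the stop with no gap. Its rear edge is at y ≈ 16 mm (15.8 expected) and parallel to the stop, the neighbours haven't moved, and the hand is clear.

```bash
python3 -c "
from station import sign_off
print(sign_off())"
```

```text
the job is handed in; nothing more can be done
None
```

The plywood board is home and square against the stop strip, and I handed the job in at 8.4 s. I pushed it with two half-open fingertips on its rear edge and turned it about 6.5° on the way to line it up with the stop. I pressed it against the stop at about 11 N, then backed straight off and lifted clear.

The last checks showed:
- **Board:** there is no visible gap along the stop face. The rear edge is at y = 15–17 mm against 15.8 mm expected, and its slope matches the stop's to within about 1°. It lies flat, with its top about 16 mm above the table.
- **Surroundings:** the bridge, tape, eraser and pot are within about 1–2 mm of where they started, which is measurement noise. I did not measure the other bystanders again after the push.
- **Hand:** it is more than 15 cm from everything, and the force on it reads zero.

No check failed or disagreed. Some of the automatic board and stop outlines taken during the push merged with the fingers or with each other, so I used images and edge readings there instead.

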